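# Stack the stepped foot of a carved stand for pressing

### The arm

A 6-joint arm with a two-finger parallel gripper is mounted at the origin on the work surface. World frame = base frame: x ahead of the robot, y to its left, z up, the work surface at z = 0. Lengths are in m, angles in degrees, forces in N, time in s.
With the tool pointing down it reaches from about 0.275 to 0.75 m from the base axis. Payload 10.2 kg.
Tool frame: the origin (TCP) lies midway between the tips of the shut fingers; the grasp point (between the pads) lies 19 mm behind it; z points along the fingers, y is the line along which they close (so a half turn about z gives the same grasp; the last joint's range is limited). The gripper opens to 85 mm and grips with 20 to 120 N. Pads are 22 mm wide; open, the fingers measure 114 mm over their backs; the gripper's body (76 mm by 85 mm) begins 54 mm behind the grasp point. The pads swing forward as they close: fully open they stand 13 mm farther back than shut.
Start: joints at [56.929, 17.928, 85.812, -0, 76.261, -12.8], TCP at [0.182, 0.492, 0.231] pointing down, gripper open.
Joint ranges: [-168.41, 168.41], [-55.51, 124.54], [10.69, 146.95], [-70.63, 250.63], [1, 178], [-165.06, 165.06]. Speed limits (degrees/s): [136.94, 136.94, 172.46, 180, 180, 180].

### API

Orientations are given as [roll, pitch, yaw] about the fixed x, y, z axes, in that order (R = Rz(yaw) Ry(pitch) Rx(roll)).
In Python, from rig import monitor, imaging, finish_job gives the robot as it stands. The module is installed in compiled form; this text tells all that it offers.
- The arm moves only by the tool play_rows, never from a script. Its argument "motion" is a list of rows, each a list of 3 entries, a list of its own where there are three numbers: the finger opening in m, from 0 to 0.0854, then the shift along the tool's x, y, z in m, then the turn about the tool's z in degrees. A call has exactly 8 rows; each row is the pose to reach, as a shift and turn from the pose commanded when the call began, along the tool's axes at that moment; what a row does not reach only later rows make up. A row lasts 1/10 s, in which the tool goes at most 50 mm and 8.59 degrees, less where a joint would pass 70% of its speed; a pose out of reach is approached as far as the arm can. A call with a gripper value outside its range is refused whole. The fingers move at their own pace and stop on an object; the grip force is fixed at half the most. Time passes only in rows, so rows that repeat a pose let the fingers close, or fill a call up. It gives the time, the measured TCP pose, the force, the opening and the grip force at its end, in the units of the state.
- monitor.observe(): the state, without advancing time (a new reading comes with each control period).
- imaging.grab_frame(name): name is "side" or "top"; returns a dict with "img" (480x640x3 uint8, blue, green, red), "range_z" (480x640 float32, m along the optical axis (not along the pixel's ray), 0 where there is no reading), "fx", "fy", "cx", "cy" (pixels), "R" (3x3) and "t" (3): a world point X has camera coordinates R X + t. Camera axes: x right, y down, z forward; pixel columns grow to the right and rows downward; lengths in m; the calibration is good to about 2 mm. A picture is of the moment at which its call begins.
- finish_job(): hands the job in; it is judged then, once.
The state is a dict: "time_s": time; "qpos": joint angles; "qvel": joint speeds; "joint_efforts": joint torques, N m; "ee_pos": TCP position; "tcp_rot": TCP orientation; "ft_force": force on the tool from outside, world axes, zero at the start; "moment": the same for the moment, N m; "width": finger opening in m; "grasp_force": force on a finger pad.
Only numpy, scipy, OpenCV 4.12 (cv2) and the standard library are available. Lean on these libraries where they do the work, as an engineer would, in place of code of your own. Each camera call takes 0.05 s, during which the arm holds its last target. There are 200 camera calls.

### The job

Stack the foot of a stand for pressing: slide the wide wooden disc off the thin board onto the round plate, then slide the narrow disc off the thick board onto the wide one, each well centred so that an even border shows all round; push them, do not lift them. Then set the steel weight down, without dropping it, centred on the narrow disc and let go. Leave the other tools and pieces on the bench where they are.

Things in the scene. Friction and masses are not known exactly. Their poses are not given: they have to be found in the camera images.
- plate_top (a point): centre of the flat top face, 12 mm above the bench, of the dark steel pressing plate: a round disc 160 mm across without a rim, fixed to the bench. z up. The thin board and the thick board lie on either side of it along its own y axis (which is on which side varies), 4 to 12 mm from its edge
- thin_board_top (a point): centre of the top face, 14 mm above the bench (2 mm above the plate), of the thin square brown wooden board, 170 x 170 x 14 mm, fixed. Its sides are parallel to the plate's x and y axes
- thick_board_top (a point): centre of the top face, 34 mm above the bench (2 mm above the top of the wide disc once that lies on the plate), of the thick square brown wooden board, 170 x 170 x 34 mm, fixed. Its sides are parallel to the plate's x and y axes
- wide_disc_centre (a point): centre, half-way up, of the wide pale wooden disc: 140 mm across, 20 mm thick, about 0.2 kg, loose, lying flat on the thin board. z up
- narrow_disc_centre (a point): centre, half-way up, of the narrow pale wooden disc: 100 mm across, 20 mm thick, about 0.1 kg, loose, lying flat on the thick board. z up
- weight_centre (a point): centre, half-way up (31 mm above its underside), of the loose weight, about 0.55 kg: a steel disc 72 mm across and 18 mm high with an upright round wooden handle 28 mm across on its axis, from 18 to 62 mm above its underside; it stands on the bench beyond the plate. z up
- wide_disc: the same wide disc; origin at the centre of its underside, z up
- narrow_disc: the same narrow disc; origin at the centre of its underside, z up
- weight: the same weight; origin at the centre of its underside, z up along the handle
- chisel: bystander: chisel 170 mm long, 20 mm thick, lying between plate and weight; origin under its middle, x along it towards the blade
- gouge: bystander: carving gouge 200 mm long, 20 mm thick, at the left side; origin under its middle, x towards the blade
- mallet: bystander: wooden mallet 265 mm long, 60 mm high, lying at the right side; x from handle to head, head centre 80 mm along x
- brush: bystander: flat brush 145 mm long, 14 mm thick, lying beyond the board on the left; x towards the bristles
- jar: bystander: jar 68 mm across, 95 mm tall, at the far left; origin under its centre
- dish: bystander: white bowl 90 mm across, 30 mm high, at the far right; origin under its centre
- square_blank: bystander: square wooden blank 100 x 100 x 20 mm at the left side; origin under its centre
There are look-alikes about, which are no part of the job. Several things look just like the part that bears plate_top: the one meant starts nearest to the robot's base.

How it is judged (in metres and radians):
On the way, in this order (a step that is already met when the one before it is completed fails the run):
1. the wide disc lies flat on the plate, within 14 mm of its centre (horizontal distance between wide_disc_centre and plate_top below 0.014 m and height (world z) of wide_disc_centre between 0.018 and 0.026 m and linear speed of wide_disc below 0.02 m/s and angle between wide_disc's own z axis and vertical below 0.06 rad), for 0.2 s.
2. the narrow disc lies flat on the wide one, within 14 mm of its centre, the wide one still on the plate (all of step 1 and horizontal distance between narrow_disc_centre and wide_disc_centre below 0.014 m and height (world z) of narrow_disc_centre between 0.038 and 0.046 m and linear speed of narrow_disc below 0.02 m/s and angle between narrow_disc's own z axis and vertical below 0.06 rad), for 0.2 s.
At the end, for the whole second after the job is handed in: The wide disc lies flat on the plate with its centre within 8 mm (horizontally) of the plate's; the narrow disc lies flat on the wide one, within 8 mm of its centre; the weight stands upright on the narrow disc, within 10 mm of its centre; heights to 4 mm, all at rest and released (horizontal distance between wide_disc_centre and plate_top below 0.008 m and height (world z) of wide_disc_centre between 0.018 and 0.026 m and linear speed of each of wide_disc, narrow_disc, weight below 0.02 m/s and angle between each of wide_disc, narrow_disc, weight's own z axis and vertical below 0.06 rad and horizontal distance between narrow_disc_centre and wide_disc_centre below 0.008 m and height (world z) of narrow_disc_centre between 0.038 and 0.046 m and horizontal distance between weight_centre and narrow_disc_centre below 0.01 m and height (world z) of weight_centre between 0.079 and 0.087 m); the robot touches nothing.
It fails at once if the wide disc is lifted (30 mm above its start) or tipped over (height (world z) of wide_disc_centre above 0.054 m or angle between wide_disc's own z axis and vertical above 0.5 rad).
It fails at once if the narrow disc is lifted (30 mm above its start) or tipped over (height (world z) of narrow_disc_centre above 0.074 m or angle between narrow_disc's own z axis and vertical above 0.5 rad).
It fails at once if the weight is dropped: faster than 0.45 m/s while out of the fingers (a fall of about 10 mm) (linear speed of weight above 0.45 m/s and contact force between the fingers and weight below 0.3 N).
It fails at once if a bystander is moved by more than 30 mm (distance of any of chisel, gouge, mallet, brush, jar, dish, square_blank from where it was at the start of the episode above 0.03 m).
It also fails if it takes over 72 s, if anything falls off the work surface, if the arm or the gripper's body presses on something with over 40 N, if the wrist force passes 120 N, or if a joint passes its speed limit or range.

## Working session

There is one attempt and no reset: what is moved stays moved. The work goes in short steps, Python scripts to look and compute and a tool call to move; the robot and the scene stay as the last step left them, time stands still between calls to the robot, and variables do not carry over. Pictures are saved under pics/ and viewed, at most 10 in all, crops included, and the job is handed in when it is done.

Besides the shell and the picture viewer there is one more tool, called after "Request:" in YAML: its name, and indented under it one key for each argument. play_rows: Moves the arm, as the interface text tells. Its arguments: {"type":"object","properties":{"motion":{"type":"array","items":{"type":"array"}}},"required":["motion"]}

```bash
mkdir -p pics; python3 - <<'E'
from rig import monitor, imaging
import cv2,numpy as np
s=monitor.observe();print({k:np.round(s[k],3) for k in s})
for n in("top","side"):
    f=imaging.grab_frame(n);cv2.imwrite(f"pics/{n}0.png",f["img"]);print(n,f["fx"],f["cx"],f["cy"],np.round(f["R"],3).tolist(),np.round(f["t"],3), (-f["R"].T@f["t"]))
E
```

```text
{'time_s': np.float64(0.0), 'qpos': array([ 56.929,  17.96 ,  85.855,  -0.   ,  76.263, -12.799]), 'qvel': array([ 0.035,  0.022, -0.031, -0.012, -0.032,  0.055]), 'joint_efforts': array([ 1.0000e-03, -4.1226e+01, -2.5974e+01, -0.0000e+00,  4.0000e-03,
        0.0000e+00]), 'ee_pos': array([0.182, 0.492, 0.231]), 'tcp_rot': array([-1.79924e+02, -1.70000e-02,  1.59728e+02]), 'ft_force': array([ 0.52 ,  0.288, -0.394]), 'moment': array([-0.003,  0.012, -0.008]), 'grasp_force': np.float64(0.0), 'width': np.float64(0.085)}
top 514.751469548084 323.19070725739215 231.5461986752988 [[0.008, -1.0, 0.009], [-0.982, -0.01, -0.186], [0.186, -0.007, -0.982]] [-0.027  0.588  1.261] [ 0.34303411 -0.01228726  1.34827012]
side 505.48838646785185 314.06346499657747 240.17956130931321 [[0.948, -0.318, -0.004], [-0.158, -0.46, -0.874], [0.276, 0.829, -0.486]] [-0.56   0.129  1.435] [ 0.155376  -1.3085828  0.8081193]
```

View pics/top0.png

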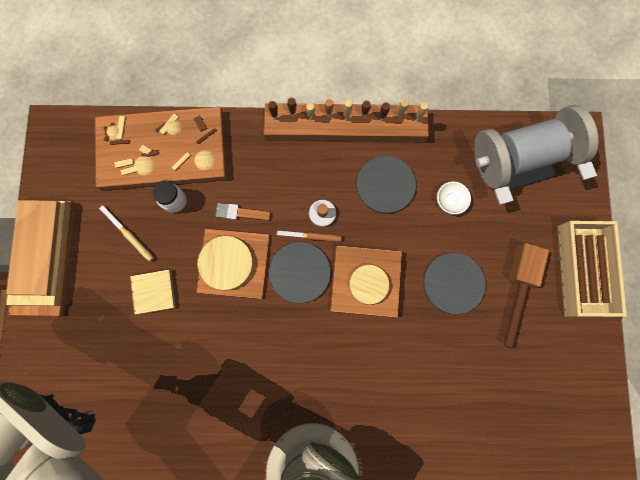

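View pics/side0.png

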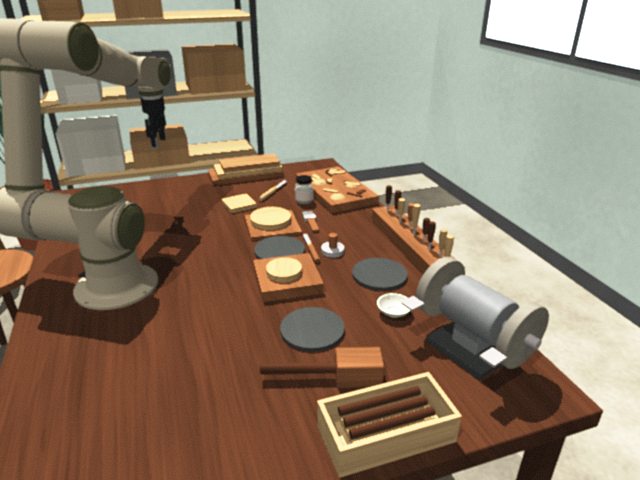

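Top view shows three dark discs: (300,272), (386,184) and (455,283). I choose (300,272): it lies between the two boards and is nearest to the base at about (313,470). The wide disc is at (225,263) on the left board, the narrow disc at (370,284) on the right board. The square blank at (153,291) is not a disc. The weight is at (322,212), with the chisel at (308,236) between it and the plate. The side view agrees.

```bash
cat > h.py <<'E'
from rig import monitor, imaging
import cv2,numpy as np
def cast(f,uv,z):
    uv=np.asarray(uv,float).reshape(-1,2)
    d=np.c_[(uv[:,0]-f["cx"])/f["fx"],(uv[:,1]-f["cy"])/f["fy"],np.ones(len(uv))]@f["R"]
    c=-f["R"].T@f["t"]; return c+d*((z-c[2])/d[:,2])[:,None]
def proj(f,X):
    p=f["R"]@np.asarray(X,float)+f["t"]; return np.array([f["fx"]*p[0]/p[2]+f["cx"],f["fy"]*p[1]/p[2]+f["cy"]])
def masks(f):
    hsv=cv2.cvtColor(f["img"],cv2.COLOR_BGR2HSV); H,S,V=cv2.split(hsv)
    return dict(pale=((H>14)&(H<32)&(V>140)&(S>50)).astype(np.uint8),
      dark=((S<90)&(V>30)&(V<100)).astype(np.uint8), grey=((S<60)&(V>110)).astype(np.uint8))
def blob(m,seed,r):
    w=np.zeros_like(m); cv2.circle(w,tuple(int(round(v)) for v in seed),r,1,-1)
    m=cv2.morphologyEx(m*w,cv2.MORPH_OPEN,np.ones((3,3),np.uint8))
    c,_=cv2.findContours(m,cv2.RETR_EXTERNAL,cv2.CHAIN_APPROX_NONE)
    return max(c,key=cv2.contourArea).reshape(-1,2)
def circ(f,c,z,keep=None):
    P=cast(f,cv2.convexHull(c.astype(np.int32)).reshape(-1,2) if keep is None else c,z)[:,:2]
    a=np.linalg.lstsq(np.c_[2*P,np.ones(len(P))],(P**2).sum(1),rcond=None)[0]
    return a[:2],np.sqrt(a[2]+a[:2]@a[:2])
def go(x,y,z,yaw):   # tool shift and turn from the present pose to a world pose
    s=monitor.observe(); p=s["ee_pos"]; w=np.radians(s["tcp_rot"][2]); d=np.array([x,y,z])-p
    X=np.array([np.cos(w),np.sin(w)]);Y=np.array([np.sin(w),-np.cos(w)])
    t=-((yaw-s["tcp_rot"][2]+180)%360-180)
    print("shift",np.round([d[:2]@X,d[:2]@Y,-d[2]],4),"turn",round(t,2),"at",np.round(p,4),np.round(s["tcp_rot"],2))
E
python3 - <<'E'
from h import *
ft=imaging.grab_frame("top");fs=imaging.grab_frame("side")
m=masks(ft);ms=masks(fs)
for n,k,sd,ss,r,rs,z in(("plate","dark",(300,272),None,40,0,.012),("wide","pale",(225,263),(271,218),36,30,.034),("narrow","pale",(370,284),(284,269),30,24,.054),("wbase","grey",(322,214),None,20,0,.018)):
    c,R=circ(ft,blob(m[k],sd,r),z);print(n,np.round(c,4),round(R,4),end=' ')
    if ss:
        c,R=circ(fs,blob(ms[k],ss,rs),z);print("side",np.round(c,4),round(R,4),end='')
    print()
# boards by corner: brighter brown than table
hsv=cv2.cvtColor(ft["img"],cv2.COLOR_BGR2HSV)
for n,sd,z in(("thin",(233,264),.014),("thick",(367,281),.034)):
    b=((hsv[...,2]>135)&(hsv[...,1]>60)).astype(np.uint8); c=blob(b,sd,55)
    P=cast(ft,c,z)[:,:2].astype(np.float32); print(n,cv2.minAreaRect(P))
# handle top: depth-highest near weight
z=ft["range_z"];vv,uu=np.mgrid[195:230,305:340]
d=z[195:230,305:340];P=np.stack([(uu-ft["cx"])/ft["fx"]*d,(vv-ft["cy"])/ft["fy"]*d,d],-1)-ft["t"]
W=P.reshape(-1,3)@ft["R"];s=W[(W[:,2]>.055)&(d.ravel()>0)];print("handle",s.mean(0),s.min(0),s.max(0))
o=ft["img"][150:330,180:440];cv2.imwrite("pics/crop.png",cv2.resize(o,None,fx=3,fy=3))
E
```

```text
plate [0.5423 0.0456] 0.0312 
wide [0.5094 0.2308] 0.0699 side [0.5066 0.2284] 0.0741
narrow [ 0.4554 -0.1378] 0.0502 side [ 0.4532 -0.139 ] 0.053
wbase [ 0.6465 -0.0183] 0.0361 
thin ((0.5109254121780396, 0.21696379780769348), (0.17863215506076813, 0.16938523948192596), 85.34986877441406)
thick ((0.4658451974391937, -0.1325482428073883), (0.1703338772058487, 0.16925650835037231), 85.23621368408203)
handle [ 0.64619153 -0.01976459  0.06254345] [ 0.63296584 -0.03136069  0.05647657] [ 0.6595568  -0.00815729  0.07002223]
```

View pics/crop.png

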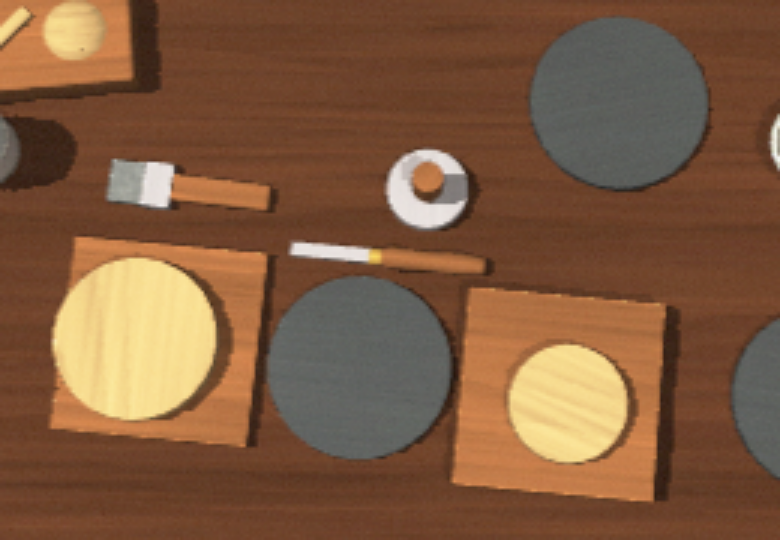

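The crop confirms the choice: plate at about (300,272) between the boards, wide disc on the left board, narrow disc on the right one. The chisel is just beyond the plate. The plate's colour mask was poor, so I redo it with blue > red.

```bash
cat >> h.py <<'E'
def plate(f,sd=(300,272),r=40):
    i=f["img"].astype(int); m=((i[...,0]>=i[...,2])&(i.max(2)<130)&(i.max(2)>35)).astype(np.uint8)
    return circ(f,blob(m,sd,r),.012)
E
python3 - <<'E'
from h import *
f=imaging.grab_frame("top");c,R=plate(f);print(c,R)
s=imaging.grab_frame("side");uv=proj(s,[*c,.012]);print(plate(s,uv,30))
w=np.array([.5094,.2308]);d=c-w;L=np.hypot(*d);u=d/L;yaw=np.degrees(np.arctan2(*(-u[::-1])));print(u,L,"yaw",yaw)
p=w-u*.14;print(p);go(*p,.10,yaw);go(*p,.006,yaw)
E
```

```text
[0.42773287 0.07599852] 0.010977276038954568Traceback (most recent call last):
  File "<stdin>", line 3, in <module>
  File "h.py", line 29, in plate
    return circ(f,blob(m,sd,r),.012)
                  ~~~~^^^^^^^^
  File "h.py", line 17, in blob
    return max(c,key=cv2.contourArea).reshape(-1,2)
           ~~~^^^^^^^^^^^^^^^^^^^^^^^
ValueError: max() iterable argument is empty
```

```bash
python3 - <<'E'
import re
s=open('h.py').read()
s=s.replace('m=((i[...,0]>=i[...,2])&(i.max(2)<130)&(i.max(2)>35)).astype(np.uint8)','m=((i[...,2]-i[...,0]<12)&(i.max(2)<120)&(i.max(2)>40)).astype(np.uint8)')
open('h.py','w').write(s)
E
python3 - <<'E'
from h import *
f=imaging.grab_frame("top");print(f["img"][272,300],f["img"][330,300],f["img"][255,290]);c,R=plate(f);print(c,R)
s=imaging.grab_frame("side");uv=proj(s,[*c,.012]);print(uv,s["img"][250,280])
w=np.array([.5094,.2308]);d=c-w;L=np.hypot(*d);u=d/L;yaw=np.degrees(np.arctan2(*(-u[::-1])));print(u,L,"yaw",yaw)
p=w-u*.14;print(p);go(*p,.10,yaw);go(*p,.006,yaw)
E
```

```text
[ 97 100  98] [ 47  71 114] [94 98 95]
[0.48885878 0.03823565] 0.07872289335769093
[279.62245641 247.66265254] [102 110 107]
[-0.1060702  -0.99435864] 0.1936568325750834 yaw 83.91117141932811
[0.52424983 0.37001021]
shift [-0.3636  0.0037  0.1312] turn 75.82 at [0.1819 0.4925 0.2312] [-179.99   -0.    159.73]
shift [-0.3636  0.0037  0.2252] turn 75.82 at [0.1819 0.4925 0.2312] [-179.99   -0.    159.73]
```

Plate centre is (0.489, 0.038) with fitted R 79 mm. The push axis is tool −x at yaw 83.9. I approach behind the wide disc, keeping clear of the square blank.

Request:
play_rows:
  motion:
    - [0.085,[-0.375,-0.04,0.13],76]
    - [0.085,[-0.375,-0.04,0.13],76]
    - [0.085,[-0.375,-0.04,0.13],76]
    - [0.085,[-0.375,-0.04,0.13],76]
    - [0.085,[-0.375,-0.04,0.13],76]
    - [0.085,[-0.375,-0.04,0.13],76]
    - [0.085,[-0.375,-0.04,0.13],76]
    - [0.085,[-0.375,-0.04,0.13],76]

```text
time_s: 1.2
ee_pos: [0.5215, 0.3238, 0.1006]
tcp_rot: [180.0, -0.0, 90.6]
ft_force: [1.0, 1.4, 0.7]
width: 0.0849
grasp_force: 0.0
```

```bash
python3 -c "
from h import *
go(.5195,.3253,.006,83.9)"
```

```text
shift [ 0.0015 -0.002   0.0946] turn 6.7 at [0.5215 0.3238 0.1006] [180.   -0.   90.6]
```

Request:
play_rows:
  motion:
    - [0.085,[0.0015,-0.002,0.03],6.7]
    - [0.085,[0.0015,-0.002,0.06],6.7]
    - [0.085,[0.0015,-0.002,0.075],6.7]
    - [0.085,[0.0015,-0.002,0.085],6.7]
    - [0.085,[0.0015,-0.002,0.092],6.7]
    - [0.085,[0.0015,-0.002,0.094],6.7]
    - [0.085,[0.0015,-0.002,0.094],6.7]
    - [0.085,[0.0015,-0.002,0.094],6.7]

```text
time_s: 2.0
ee_pos: [0.5182, 0.3268, 0.0082]
tcp_rot: [179.9, -0.0, 84.3]
ft_force: [-1.3, 0.4, 0.0]
width: 0.0848
grasp_force: 0.0
```

```bash
python3 -c "
from h import *
u=np.array([-.1061,-.9944]);c=np.array([.4889,.0382])
go(*(c-u*.0665),.006,83.9)
f=imaging.grab_frame('top');cv2.imwrite('pics/a.png',cv2.resize(f['img'][180:340,120:400],None,fx=2.5,fy=2.5))"
```

```text
shift [-0.2236  0.      0.0022] turn 0.38 at [0.5182 0.3268 0.0082] [ 1.7992e+02 -4.0000e-02  8.4280e+01]
```

View pics/a.png

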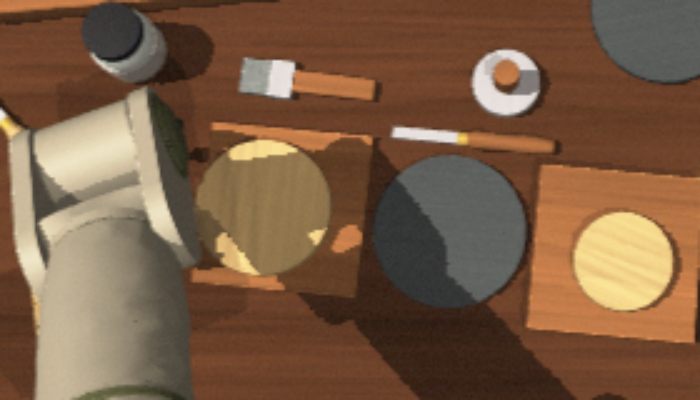

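The wide disc is undisturbed in front of the fingers. Pushing.

Request:
play_rows:
  motion:
    - [0.085,[-0.02,0,0.002],0.4]
    - [0.085,[-0.03,0,0.002],0.4]
    - [0.085,[-0.04,0,0.002],0.4]
    - [0.085,[-0.053,0,0.002],0.4]
    - [0.085,[-0.067,0,0.002],0.4]
    - [0.085,[-0.082,0,0.002],0.4]
    - [0.085,[-0.097,0,0.002],0.4]
    - [0.085,[-0.11,0,0.002],0.4]

```text
time_s: 2.85
ee_pos: [0.5068, 0.2158, 0.0055]
tcp_rot: [180.0, -0.0, 83.8]
ft_force: [0.7, 2.4, 1.7]
width: 0.0853
grasp_force: 1.1
```

Request:
play_rows:
  motion:
    - [0.085,[-0.015,0,0],0]
    - [0.085,[-0.03,0,0],0]
    - [0.085,[-0.045,0,0],0]
    - [0.085,[-0.06,0,0],0]
    - [0.085,[-0.074,0,0],0]
    - [0.085,[-0.086,0,0],0]
    - [0.085,[-0.095,0,0],0]
    - [0.085,[-0.1,0,0],0]

```text
time_s: 3.65
ee_pos: [0.496, 0.1167, 0.0052]
tcp_rot: [-180.0, 0.0, 83.8]
ft_force: [0.8, 1.0, -0.7]
width: 0.0849
grasp_force: 0.5
```

```bash
python3 -c "
from h import *
u=np.array([-.1061,-.9944]);c=np.array([.4889,.0382])
go(*(c-u*.0665),.006,83.9)
f=imaging.grab_frame('side');cv2.imwrite('pics/b.png',cv2.resize(f['img'][180:310,180:380],None,fx=3.5,fy=3.5))"
```

```text
shift [-0.0123  0.0012 -0.0008] turn -0.06 at [0.496  0.1167 0.0052] [-1.7999e+02  1.0000e-02  8.3840e+01]
```

View pics/b.png

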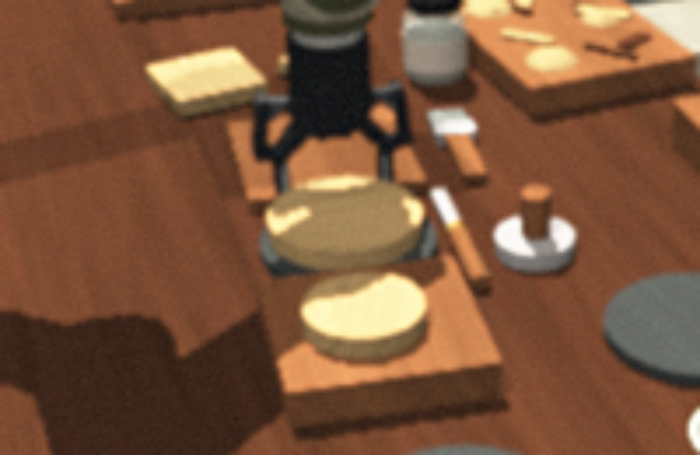

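The wide disc is on the plate, a little short of centre. I push 10 mm more, then back off and measure.

Request:
play_rows:
  motion:
    - [0.085,[-0.004,0.001,-0.001],0]
    - [0.085,[-0.008,0.001,-0.001],0]
    - [0.085,[-0.01,0.001,-0.001],0]
    - [0.085,[-0.01,0.001,-0.001],0]
    - [0.085,[0.02,0.001,-0.002],0]
    - [0.085,[0.04,0.001,-0.04],0]
    - [0.085,[0.07,0.001,-0.08],0]
    - [0.085,[0.12,0.001,-0.08],0]

```text
time_s: 4.5
ee_pos: [0.5127, 0.2375, 0.0906]
tcp_rot: [179.5, -0.1, 83.8]
ft_force: [1.1, -0.1, 0.4]
width: 0.0851
grasp_force: 0.0
```

```bash
cat >> h.py <<'E'
def wood(f,X,R,z):   # pale disc, lit or shaded, near world X: hue/ saturation against steel and board
    uv=proj(f,[*X,z]); s=np.hypot(*(proj(f,[X[0],X[1]+R,z])-uv)); i=f["img"].astype(int)
    m=((i[...,1]-i[...,0]>14)&(i[...,1]>0.76*i[...,2])&(i[...,2]>70)).astype(np.uint8)
    c=blob(m,uv,int(s*1.35)); return circ(f,c,z),c
E
python3 -c "
from h import *
f=imaging.grab_frame('top')
print(f['img'][270,300],f['img'][245,262],f['img'][284,370],f['img'][320,340])
(c,R),k=wood(f,(.489,.042),.07,.032);print('wide',c,R)
(n,R),k2=wood(f,(.4554,-.1378),.05,.054);print('narrow',n,R)
print('plate',plate(f))
o=f['img'].copy();cv2.polylines(o,[k,k2],True,(255,0,255),1);cv2.imwrite('pics/c.png',cv2.resize(o[180:340,160:420],None,fx=3,fy=3))
"
```

```text
[ 78 125 153] [32 54 86] [134 206 239] [14 28 56]
wide [0.48959041 0.04159656] 0.06999209193428851
narrow [ 0.45513061 -0.13784448] 0.049561488267186496
plate (array([0.48806138, 0.03761572]), np.float64(0.0779482877841022))
```

View pics/c.png

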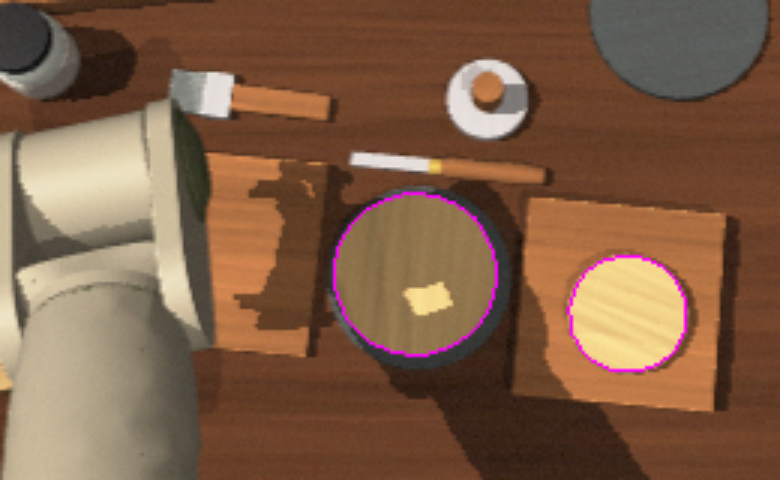

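The wide disc sits at (0.4896, 0.0416), 3.5 mm short of the plate centre, and a border shows all round. I nudge it 4 mm further by retracing the same line.

Request:
play_rows:
  motion:
    - [0.085,[-0.045,0,0.04],0]
    - [0.085,[-0.085,0,0.078],0]
    - [0.085,[-0.11,0,0.078],0]
    - [0.085,[-0.125,0,0.078],0]
    - [0.085,[-0.13,0,0.078],0]
    - [0.085,[-0.132,0,0.078],0]
    - [0.085,[-0.134,0,0.078],0]
    - [0.085,[-0.134,0,0.078],0]

```text
time_s: 5.35
ee_pos: [0.4961, 0.1043, 0.0078]
tcp_rot: [179.9, -0.0, 83.9]
ft_force: [-0.3, 0.6, -0.6]
width: 0.0854
grasp_force: 0.3
```

Request:
play_rows:
  motion:
    - [0.085,[0.02,0,0],0]
    - [0.085,[0.03,0,-0.04],0]
    - [0.085,[0.03,0,-0.08],0]
    - [0.085,[-0.02,0,-0.11],0]
    - [0.085,[-0.07,0,-0.11],0]
    - [0.085,[-0.12,0,-0.11],0]
    - [0.085,[-0.17,0,-0.11],0]
    - [0.085,[-0.22,0,-0.11],0]

```text
time_s: 6.15
ee_pos: [0.4728, -0.1093, 0.1179]
tcp_rot: [179.9, 0.0, 83.9]
ft_force: [1.4, -0.4, 0.3]
width: 0.085
grasp_force: 0.0
```

```bash
python3 -c "
from h import *
go(.4395,-.2213,.08,79.3)"
```

```text
shift [-0.1149 -0.0213  0.0379] turn 4.65 at [ 0.4728 -0.1093  0.1179] [1.7994e+02 3.0000e-02 8.3950e+01]
```

Request:
play_rows:
  motion:
    - [0.065,[-0.045,-0.021,0],4.6]
    - [0.065,[-0.09,-0.021,0],4.6]
    - [0.065,[-0.117,-0.021,0],4.6]
    - [0.065,[-0.117,-0.021,0.03],4.6]
    - [0.065,[-0.117,-0.021,0.06],4.6]
    - [0.065,[-0.117,-0.021,0.076],4.6]
    - [0.065,[-0.117,-0.021,0.083],4.6]
    - [0.065,[-0.117,-0.021,0.085],4.6]

```text
time_s: 6.95
ee_pos: [0.4398, -0.2217, 0.0322]
tcp_rot: [-180.0, -0.0, 79.3]
ft_force: [-0.2, -0.1, 1.0]
width: 0.0652
grasp_force: 0.0
```

```bash
python3 -c "
from h import *
f=imaging.grab_frame('top')
(c,R),k=wood(f,(.489,.040),.07,.032);print('wide',c,R)
print('plate',plate(f))
f=imaging.grab_frame('side');i=f['img'];cv2.imwrite('pics/d.png',cv2.resize(i[210:340,200:400],None,fx=4,fy=4))
n=np.array([.4553,-.1378]);d=c-n;L=np.hypot(*d);u=d/L;yaw=np.degrees(np.arctan2(u[1],u[0]))
go(*(c-u*.05),.033,yaw)
"
```

```text
wide [0.48977903 0.03902696] 0.07034517270211722
plate (array([0.4462093 , 0.03343215]), np.float64(0.039784645936061055))
shift [ 2.158e-01  1.000e-04 -1.000e-04] turn 0.34 at [ 0.4401 -0.222   0.0329] [1.7995e+02 3.0000e-02 7.9310e+01]
```

View pics/d.png

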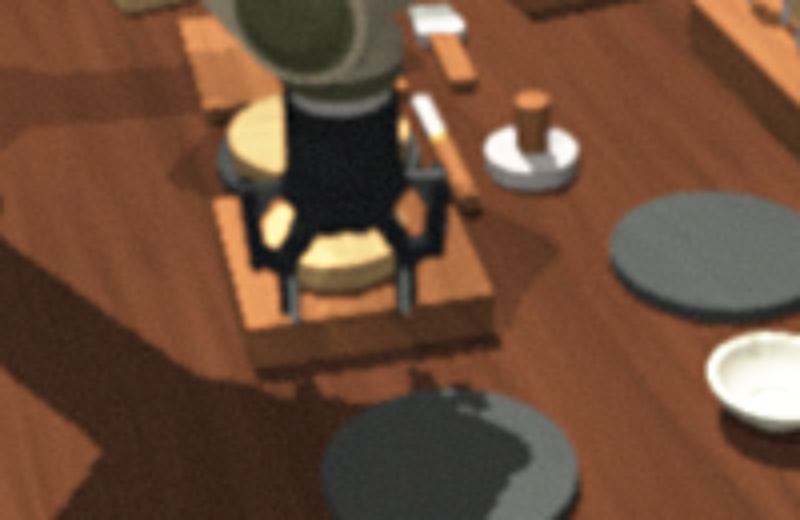

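The fingers stand behind the narrow disc, just above the thick board. The wide disc is 1.6 mm from the plate centre. Pushing along tool +x.

Request:
play_rows:
  motion:
    - [0.065,[0.025,0,0],0.3]
    - [0.065,[0.035,0,0],0.3]
    - [0.065,[0.045,0,0],0.3]
    - [0.065,[0.058,0,0],0.3]
    - [0.065,[0.072,0,0],0.3]
    - [0.065,[0.086,0,0],0.3]
    - [0.065,[0.1,0,0],0.3]
    - [0.065,[0.113,0,0],0.3]

```text
time_s: 7.85
ee_pos: [0.4609, -0.1098, 0.0324]
tcp_rot: [180.0, 0.0, 79.0]
ft_force: [0.3, -2.1, 2.8]
width: 0.0648
grasp_force: 1.3
```

Request:
play_rows:
  motion:
    - [0.065,[0.014,0,0],0]
    - [0.065,[0.028,0,0],0]
    - [0.065,[0.042,0,0],0]
    - [0.065,[0.056,0,0],0]
    - [0.065,[0.069,0,0],0]
    - [0.065,[0.08,0,0],0]
    - [0.065,[0.088,0,0],0]
    - [0.065,[0.093,0,0],0]

```text
time_s: 8.65
ee_pos: [0.4785, -0.019, 0.0322]
tcp_rot: [-180.0, -0.0, 79.0]
ft_force: [-0.3, -0.8, -0.6]
width: 0.0649
grasp_force: 0.2
```

```bash
python3 -c "
from h import *
go(.4809,-.0101,.033,79.6)
f=imaging.grab_frame('side');i=f['img'];cv2.imwrite('pics/e.png',cv2.resize(i[180:310,180:380],None,fx=4,fy=4))
"
```

```text
shift [ 0.0092  0.0007 -0.0008] turn -0.6 at [ 0.4785 -0.019   0.0322] [-179.99   -0.     79.  ]
```

View pics/e.png

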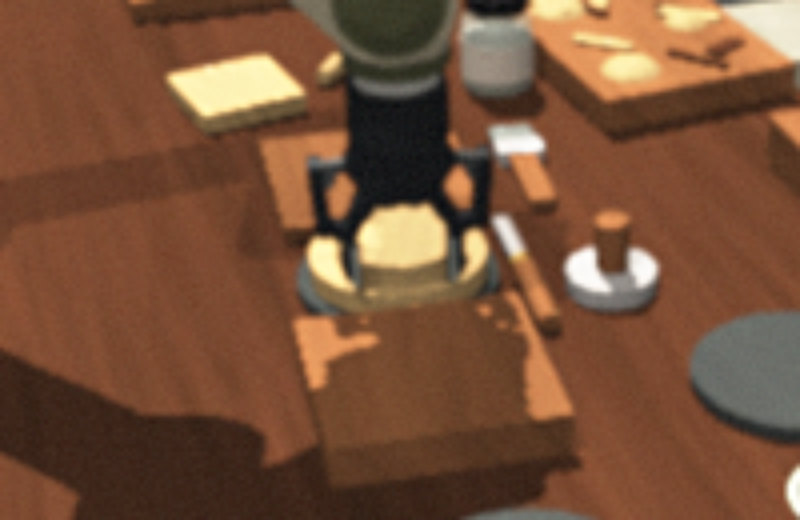

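The narrow disc is on the wide one, short of centre. I push 8 mm more, then retreat and measure by height in the depth image.

Request:
play_rows:
  motion:
    - [0.065,[0.004,0.0005,0],0]
    - [0.065,[0.007,0.0005,0],0]
    - [0.065,[0.008,0.0005,0],0]
    - [0.065,[0.008,0.0005,0],0]
    - [0.065,[-0.02,0.0005,0],0]
    - [0.065,[-0.035,0.0005,-0.04],0]
    - [0.065,[-0.07,0.0005,-0.08],0]
    - [0.065,[-0.12,0.0005,-0.1],0]

```text
time_s: 9.5
ee_pos: [0.4577, -0.1323, 0.1325]
tcp_rot: [179.8, 0.1, 79.1]
ft_force: [0.9, 0.7, -0.2]
width: 0.0652
grasp_force: 0.0
```

```bash
cat >> h.py <<'E'
def highdisc(f,X,R,lo,hi,z):   # circle from contour of pixels whose depth lies in the height band
    d=f["range_z"];vv,uu=np.mgrid[:480,:640]
    P=np.stack([(uu-f["cx"])/f["fx"]*d,(vv-f["cy"])/f["fy"]*d,d],-1)-f["t"]; W=P@f["R"]
    m=((d>0)&(W[...,2]>lo)&(W[...,2]<hi)&(np.hypot(W[...,0]-X[0],W[...,1]-X[1])<R*1.6)).astype(np.uint8)
    m=cv2.medianBlur(m,3); c=blob(m,proj(f,[*X,z]),90); return circ(f,c,z),m.sum()
E
python3 -c "
from h import *
f=imaging.grab_frame('top')
(c,R),k=wood(f,(.489,.040),.07,.032);print('wide',c,R);print('plate',plate(f))
print(highdisc(f,(.489,.038),.05,.043,.07,.052))
print(highdisc(f,(.646,-.019),.014,.045,.08,.062),'handle')
o=f['img'].copy();cv2.polylines(o,[k],True,(255,0,255),1)
cv2.imwrite('pics/g.png',cv2.resize(o[190:330,220:400],None,fx=4,fy=4))
"
```

```text
wide [0.48947349 0.03906421] 0.07044529682089729
plate (array([0.48311178, 0.03668154]), np.float64(0.07386230441923089))
((array([0.4908058 , 0.03445584]), np.float64(0.04950147641153828)), np.uint64(1219))
((array([ 0.64565804, -0.01977183]), np.float64(0.014315263656841009)), np.uint64(98)) handle
```

View pics/g.png

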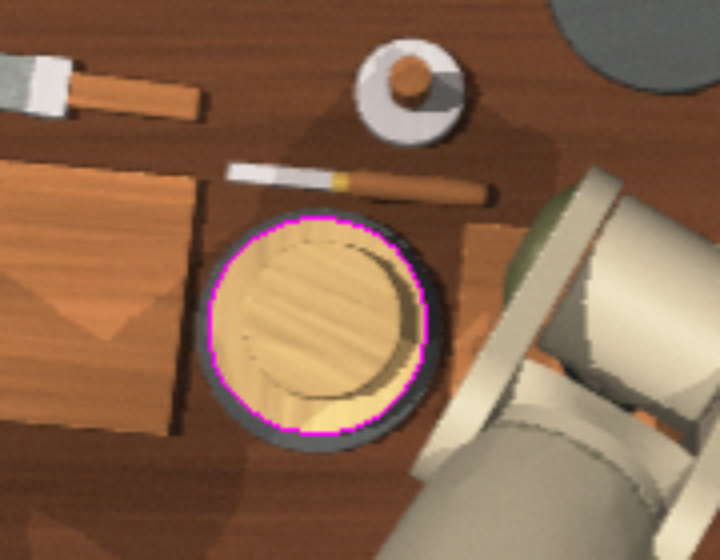

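The wide disc is well centred, with the plate border even. The narrow disc spans about u 243–401, v 240–398 in the crop, slightly toward the near-right side. I check this by ray-casting those edges.

```bash
python3 -c "
from h import *
f=imaging.grab_frame('top')
print(cast(f,[[220+322/4,190+319/4]],.052))
go(.4808,-.0117,.033,79)
"
```

```text
[[0.48987994 0.03441003 0.052     ]]
shift [ 0.1267 -0.0018  0.0995] turn -0.3 at [ 0.4577 -0.1363  0.1325] [1.7966e+02 1.7000e-01 7.8700e+01]
```

Both measurements agree: 4.6 mm short. I nudge it 4 mm along the same line.

Request:
play_rows:
  motion:
    - [0.065,[0.045,0,0.02],0]
    - [0.065,[0.075,0,0.06],0]
    - [0.065,[0.095,0,0.099],0]
    - [0.065,[0.115,0,0.099],0]
    - [0.065,[0.125,0,0.099],0]
    - [0.065,[0.129,0,0.099],0]
    - [0.065,[0.132,0,0.099],0]
    - [0.065,[0.132,0,0.099],0]

```text
time_s: 10.4
ee_pos: [0.4827, -0.0023, 0.0312]
tcp_rot: [179.9, 0.0, 79.0]
ft_force: [-0.5, 0.9, 0.0]
width: 0.0652
grasp_force: 0.0
```

Request:
play_rows:
  motion:
    - [0.065,[-0.03,0,0],0]
    - [0.065,[-0.04,0,-0.04],0]
    - [0.085,[-0.04,0,-0.08],0]
    - [0.085,[-0.06,0,-0.11],0]
    - [0.085,[-0.1,0,-0.12],0]
    - [0.085,[-0.13,0,-0.12],0]
    - [0.085,[-0.13,0,-0.12],0]
    - [0.085,[-0.13,0,-0.12],0]

```text
time_s: 11.2
ee_pos: [0.4572, -0.1302, 0.1508]
tcp_rot: [180.0, -0.0, 78.9]
ft_force: [-0.4, 1.1, 0.5]
width: 0.0849
grasp_force: 0.0
```

```bash
python3 -c "
from h import *
f=imaging.grab_frame('top')
(c,R),k=wood(f,(.489,.040),.07,.032);print('wide',c,R);print('plate',plate(f))
print(highdisc(f,(.489,.038),.05,.043,.07,.052))
s=imaging.grab_frame('side');print(highdisc(s,(.489,.038),.05,.043,.07,.052)); print(highdisc(s,(.646,-.019),.014,.045,.08,.062),'handle')
go(.6462,-.0190,.15,79)
"
```

```text
wide [0.48843381 0.04810187] 0.07051321773924799
plate (array([0.48896523, 0.0368786 ]), np.float64(0.07778426225544541))
((array([0.49271451, 0.04446492]), np.float64(0.04957724209627272)), np.uint64(1220))
((array([0.49053571, 0.03623727]), np.float64(0.052815513749466074)), np.uint64(443))
((array([ 0.6397423 , -0.03533097]), np.float64(0.021989226390759998)), np.uint64(66)) handle
shift [0.1442 0.1642 0.0006] turn -0.02 at [ 0.4574 -0.1291  0.1506] [-1.7999e+02 -1.0000e-02  7.8980e+01]
```

The row caps had clipped the last retreat, so this push overshot. The wide disc now reads about 10 mm past the plate centre. I move to the +y side for a clear re-measure and a corrective push.

Request:
play_rows:
  motion:
    - [0.085,[0.045,-0.004,0],-8]
    - [0.085,[0.09,-0.008,0],-13]
    - [0.085,[0.135,-0.012,0],-13]
    - [0.085,[0.18,-0.016,0],-13]
    - [0.085,[0.225,-0.02,0],-13]
    - [0.085,[0.27,-0.025,0],-13]
    - [0.085,[0.315,-0.03,0],-13]
    - [0.085,[0.33,-0.03,0.04],-13]

```text
time_s: 12.1
ee_pos: [0.493, 0.205, 0.114]
tcp_rot: [179.4, -0.1, 92.3]
ft_force: [1.4, -0.2, -0.8]
width: 0.0849
grasp_force: 0.0
```

```bash
python3 -c "
from h import *
f=imaging.grab_frame('top')
(c,R),k=wood(f,(.489,.040),.07,.032);print('wide',c,R);print('plate',plate(f))
print(highdisc(f,(.489,.038),.05,.043,.07,.052))
s=imaging.grab_frame('side');print(highdisc(s,(.489,.038),.05,.043,.07,.052),wood(s,(.489,.045),.07,.032)[0]); print(highdisc(f,(.646,-.019),.014,.045,.08,.062),'handle')
go(.49,.2,.1,92)
"
```

```text
wide [0.48866432 0.04800748] 0.07027421203311783
plate (array([0.48897847, 0.0370343 ]), np.float64(0.07763192171342839))
((array([0.49268804, 0.04444852]), np.float64(0.049586909451060285)), np.uint64(1219))
((array([0.49086309, 0.03617728]), np.float64(0.0528487700464204)), np.uint64(443)) (array([0.49156363, 0.04395499]), np.float64(0.0725989874792723))
((array([ 0.64565804, -0.01977183]), np.float64(0.014315263656841009)), np.uint64(100)) handle
shift [-0.0024  0.0017  0.0067] turn 0.22 at [0.4883 0.2023 0.1067] [-1.7956e+02  5.0000e-02  9.2220e+01]
```

Request:
play_rows:
  motion:
    - [0.085,[-0.02,-0.003,0.03],2.2]
    - [0.085,[-0.04,-0.003,0.06],2.2]
    - [0.085,[-0.051,-0.003,0.085],2.2]
    - [0.085,[-0.051,-0.003,0.097],2.2]
    - [0.085,[-0.051,-0.003,0.102],2.2]
    - [0.085,[-0.051,-0.003,0.102],2.2]
    - [0.085,[-0.051,-0.003,0.102],2.2]
    - [0.085,[-0.051,-0.003,0.102],2.2]

```text
time_s: 13.0
ee_pos: [0.4905, 0.1494, 0.0097]
tcp_rot: [179.9, -0.0, 89.8]
ft_force: [-0.0, 0.5, -0.4]
width: 0.0852
grasp_force: 0.0
```

```bash
python3 -c "
from h import *
go(.489,.1033,.007,90)"
```

```text
shift [-0.0461 -0.0013  0.0027] turn -0.19 at [0.4905 0.1494 0.0097] [ 1.799e+02 -1.000e-02  8.981e+01]
```

Request:
play_rows:
  motion:
    - [0.085,[-0.015,-0.0015,0.003],0]
    - [0.085,[-0.027,-0.0015,0.003],0]
    - [0.085,[-0.033,-0.0015,0.003],0]
    - [0.085,[-0.037,-0.0015,0.003],0]
    - [0.085,[-0.04,-0.0015,0.003],0]
    - [0.085,[-0.043,-0.0015,0.003],0]
    - [0.085,[-0.046,-0.0015,0.003],0]
    - [0.085,[-0.046,-0.0015,0.003],0]

```text
time_s: 13.8
ee_pos: [0.4884, 0.1028, 0.0058]
tcp_rot: [180.0, 0.0, 89.8]
ft_force: [1.0, 0.8, 0.3]
width: 0.0848
grasp_force: 0.7
```

Request:
play_rows:
  motion:
    - [0.085,[0.01,0,0],0]
    - [0.085,[0.03,0,0],0]
    - [0.085,[0.04,0,-0.03],0]
    - [0.085,[0.05,0,-0.07],0]
    - [0.085,[0.075,0,-0.1],0]
    - [0.085,[0.1,0,-0.13],0]
    - [0.085,[0.11,0,-0.14],0]
    - [0.085,[0.11,0,-0.14],0]

```text
time_s: 14.6
ee_pos: [0.4888, 0.2141, 0.1461]
tcp_rot: [179.9, -0.0, 89.9]
ft_force: [0.7, -0.5, -0.4]
width: 0.0852
grasp_force: 0.0
```

```bash
python3 -c "
from h import *
f=imaging.grab_frame('top')
(c,R),k=wood(f,(.489,.040),.07,.032);print('wide',c,R);print('plate',plate(f))
print(highdisc(f,(.489,.038),.05,.043,.07,.052))
go(.489,.1033,.007,90)
"
```

```text
wide [0.48917138 0.03699509] 0.07013047456540944
plate (array([0.48328518, 0.03983647]), np.float64(0.0741713248334313))
((array([0.49342797, 0.03350088]), np.float64(0.04961749857098475)), np.uint64(1221))
shift [-0.1098  0.0011  0.1377] turn -0.16 at [0.4882 0.2131 0.1447] [-1.7995e+02  4.0000e-02  8.9840e+01]
```

The wide disc is now within 1 mm. The narrow disc is 5.5 mm off, toward (+x,−y). I'll nudge it from that side with the fingertips set higher, so they can't drag the wide disc.

Request:
play_rows:
  motion:
    - [0.065,[-0.04,0.012,0],-8.4]
    - [0.065,[-0.08,0.023,0],-16.8]
    - [0.065,[-0.12,0.035,0],-25]
    - [0.065,[-0.16,0.047,0],-33]
    - [0.065,[-0.2,0.058,0],-42]
    - [0.065,[-0.231,0.0675,0],-50]
    - [0.065,[-0.231,0.0675,0.02],-50]
    - [0.065,[-0.231,0.0675,0.05],-50]

```text
time_s: 15.45
ee_pos: [0.555, -0.0205, 0.0941]
tcp_rot: [-180.0, -0.0, 139.6]
ft_force: [0.1, 0.1, -0.4]
width: 0.0654
grasp_force: 0.0
```

Request:
play_rows:
  motion:
    - [0.065,[0,0,0.03],0]
    - [0.065,[0,0,0.05],0]
    - [0.065,[0,0,0.055],0]
    - [0.065,[0,0,0.056],0]
    - [0.065,[0,0,0.056],0]
    - [0.065,[0,0,0.056],0]
    - [0.065,[0,0,0.056],0]
    - [0.065,[0,0,0.056],0]

```text
time_s: 16.25
ee_pos: [0.5555, -0.0183, 0.0402]
tcp_rot: [180.0, 0.0, 139.8]
ft_force: [-0.2, 0.6, 0.5]
width: 0.065
grasp_force: 0.0
```

```bash
python3 -c "
from h import *
go(.5258,.0064,.039,140)"
```

```text
shift [ 0.0386 -0.0003  0.0012] turn -0.22 at [ 0.5555 -0.0183  0.0402] [1.7998e+02 5.0000e-02 1.3978e+02]
```

Request:
play_rows:
  motion:
    - [0.065,[0.014,0,0.001],0]
    - [0.065,[0.025,0,0.001],0]
    - [0.065,[0.031,0,0.001],0]
    - [0.065,[0.034,0,0.001],0]
    - [0.065,[0.036,0,0.001],0]
    - [0.065,[0.038,0,0.001],0]
    - [0.065,[0.038,0,0.001],0]
    - [0.065,[0.03,0,0.001],0]

```text
time_s: 17.05
ee_pos: [0.5322, 0.0013, 0.0386]
tcp_rot: [-180.0, -0.0, 139.8]
ft_force: [-0.4, 0.4, 0.2]
width: 0.0652
grasp_force: 0.0
```

Request:
play_rows:
  motion:
    - [0.065,[-0.03,0,-0.005],0]
    - [0.065,[-0.05,0,-0.03],0]
    - [0.065,[-0.05,0,-0.07],0]
    - [0.065,[-0.05,0,-0.1],0]
    - [0.065,[-0.06,0,-0.11],0]
    - [0.065,[-0.06,0,-0.11],0]
    - [0.065,[-0.06,0,-0.11],0]
    - [0.065,[-0.06,0,-0.11],0]

```text
time_s: 17.85
ee_pos: [0.5775, -0.0375, 0.1474]
tcp_rot: [-179.9, -0.1, 139.8]
ft_force: [0.0, -0.3, -0.1]
width: 0.0649
grasp_force: 0.0
```

```bash
python3 -c "
from h import *
f=imaging.grab_frame('top')
(c,R),k=wood(f,(.489,.040),.07,.032);print('wide',c,R);print('plate',plate(f))
print(highdisc(f,(.489,.038),.05,.043,.07,.052))
s=imaging.grab_frame('side')
print(highdisc(s,(.489,.038),.05,.043,.07,.052),wood(s,(.489,.038),.07,.032)[0])
print(proj(s,[.489,.038,.032]))
go(.6460,-.0192,.12,90)
"
```

```text
wide [0.48844225 0.03296086] 0.08851608090047888
plate (array([0.46988772, 0.11025988]), np.float64(0.007275543412415099))Traceback (most recent call last):
  File "<string>", line 5, in <module>
    print(highdisc(f,(.489,.038),.05,.043,.07,.052))
          ~~~~~~~~^^^^^^^^^^^^^^^^^^^^^^^^^^^^^^^^^
  File "h.py", line 38, in highdisc
    m=cv2.medianBlur(m,3); c=blob(m,proj(f,[*X,z]),90); return circ(f,c,z),m.sum()
                             ~~~~^^^^^^^^^^^^^^^^^^^^^
  File "h.py", line 17, in blob
    return max(c,key=cv2.contourArea).reshape(-1,2)
           ~~~^^^^^^^^^^^^^^^^^^^^^^^
ValueError: max() iterable argument is empty
```

The arm hides the stack from the top camera, so I move it aside to measure.

Request:
play_rows:
  motion:
    - [0.065,[-0.025,-0.04,0],0]
    - [0.065,[-0.05,-0.08,0],0]
    - [0.065,[-0.075,-0.12,0],0]
    - [0.065,[-0.1,-0.16,0],0]
    - [0.065,[-0.106,-0.172,0],0]
    - [0.065,[-0.106,-0.172,0],0]
    - [0.065,[-0.106,-0.172,0],0]
    - [0.065,[-0.106,-0.172,0],0]

```text
time_s: 18.7
ee_pos: [0.5484, -0.2357, 0.1485]
tcp_rot: [180.0, -0.0, 139.9]
ft_force: [0.0, 0.9, 0.3]
width: 0.0648
grasp_force: 0.0
```

```bash
python3 -c "
from h import *
f=imaging.grab_frame('top')
(c,R),k=wood(f,(.489,.040),.07,.032);print('wide',c,R);print('plate',plate(f))
print(highdisc(f,(.489,.038),.05,.043,.07,.052))
print(highdisc(f,(.646,-.019),.014,.045,.08,.062),'handle')
print('wbase',circ(f,blob(masks(f)['grey'],(322,214),20),.018))
go(.6460,-.0192,.12,140)
"
```

```text
wide [0.4889439  0.03693452] 0.07027044514197542
plate (array([0.48181395, 0.03773456]), np.float64(0.07287657086496192))
((array([0.48966645, 0.03600033]), np.float64(0.04958789288848318)), np.uint64(1217))
((array([ 0.64510943, -0.01963825]), np.float64(0.014619063462185446)), np.uint64(101)) handle
wbase (array([ 0.6467667 , -0.01785889]), np.float64(0.035480819243803634))
shift [0.0649 0.2285 0.0286] turn -0.11 at [ 0.5484 -0.2358  0.1486] [ 1.7999e+02 -2.0000e-02  1.3989e+02]
```

The stack is centred: the narrow disc is within 1.2 mm of the wide one. Next the weight's handle.

Request:
play_rows:
  motion:
    - [0.065,[0.013,0.045,0],0]
    - [0.065,[0.026,0.09,0],0]
    - [0.065,[0.039,0.135,0],0]
    - [0.065,[0.052,0.18,0],0]
    - [0.065,[0.063,0.22,0],0]
    - [0.065,[0.065,0.2285,0.02],0]
    - [0.065,[0.065,0.2285,0.04],0]
    - [0.065,[0.065,0.2285,0.04],0]

```text
time_s: 19.55
ee_pos: [0.6446, -0.019, 0.1059]
tcp_rot: [-179.9, -0.3, 139.9]
ft_force: [-0.7, -0.7, 0.1]
width: 0.0651
grasp_force: 0.0
```

```bash
python3 -c "
from h import *
go(.6460,-.0190,.027,140)"
```

```text
shift [-0.0011  0.001   0.0789] turn -0.1 at [ 0.6446 -0.019   0.1059] [-179.86   -0.27  139.9 ]
```

Request:
play_rows:
  motion:
    - [0.065,[0,0.001,0.03],0]
    - [0.065,[0,0.001,0.055],0]
    - [0.065,[0,0.001,0.072],0]
    - [0.065,[0,0.001,0.079],0]
    - [0.065,[0,0.001,0.081],0]
    - [0.065,[0,0.001,0.081],0]
    - [0.065,[0,0.001,0.081],0]
    - [0.065,[0,0.001,0.081],0]

```text
time_s: 20.35
ee_pos: [0.647, -0.0203, 0.0286]
tcp_rot: [180.0, 0.1, 139.8]
ft_force: [-0.1, 1.1, 1.2]
width: 0.0649
grasp_force: 0.0
```

Request:
play_rows:
  motion:
    - [0.02,[0,0,0],0]
    - [0.02,[0,0,0],0]
    - [0.02,[0,0,0],0]
    - [0.02,[0,0,0],0]
    - [0.02,[0,0,0],0]
    - [0.02,[0,0,0],0]
    - [0.02,[0,0,0],0]
    - [0.02,[0,0,0],0]

```text
time_s: 21.15
ee_pos: [0.647, -0.0202, 0.0281]
tcp_rot: [180.0, 0.1, 139.8]
ft_force: [2.1, 1.2, 5.2]
width: 0.0267
grasp_force: 59.6
```

Request:
play_rows:
  motion:
    - [0.015,[0,0,-0.005],0]
    - [0.015,[0,0,-0.015],0]
    - [0.015,[0,0,-0.03],0]
    - [0.015,[0,0,-0.05],0]
    - [0.015,[0,0,-0.07],0]
    - [0.015,[0,0,-0.085],0]
    - [0.015,[0,0,-0.09],0]
    - [0.015,[0,0,-0.09],0]

```text
time_s: 21.95
ee_pos: [0.6467, -0.0203, 0.1183]
tcp_rot: [180.0, 0.0, 139.8]
ft_force: [-0.2, -1.6, -5.6]
width: 0.0266
grasp_force: 59.4
```

```bash
python3 -c "
from h import *
go(.4892,.0368,.115,140)
s=imaging.grab_frame('side')
i=s['img'];u=proj(s,monitor.observe()['ee_pos']);print(u)
o=i[int(u[1])-70:int(u[1])+70,int(u[0])-90:int(u[0])+90]
cv2.imwrite('pics/w.png',cv2.resize(o,None,fx=4,fy=4))"
```

```text
shift [ 0.1571 -0.0581  0.0033] turn -0.23 at [ 0.6467 -0.0203  0.1183] [1.7998e+02 4.0000e-02 1.3977e+02]
[333.34389433 218.42637876]
```

Handle gripped (59 N) and the weight lifted. Carrying it over the stack.

Request:
play_rows:
  motion:
    - [0.015,[0.015,-0.006,0],0]
    - [0.015,[0.04,-0.015,0],0]
    - [0.015,[0.07,-0.026,0],0]
    - [0.015,[0.1,-0.038,0],0]
    - [0.015,[0.13,-0.049,0],0]
    - [0.015,[0.148,-0.056,0],0]
    - [0.015,[0.155,-0.0584,0],0]
    - [0.015,[0.155,-0.0584,0],0]

```text
time_s: 22.8
ee_pos: [0.4902, 0.0355, 0.1174]
tcp_rot: [-180.0, -0.0, 139.8]
ft_force: [-0.1, -0.4, -5.1]
width: 0.0265
grasp_force: 59.8
```

Request:
play_rows:
  motion:
    - [0.015,[0,0,0.01],0]
    - [0.015,[0,0,0.022],0]
    - [0.015,[0,0,0.03],0]
    - [0.015,[0,0,0.033],0]
    - [0.015,[0,0,0.034],0]
    - [0.015,[0,0,0.034],0]
    - [0.015,[0,0,0.034],0]
    - [0.015,[0,0,0.034],0]

```text
time_s: 23.6
ee_pos: [0.4907, 0.0352, 0.084]
tcp_rot: [180.0, 0.0, 139.8]
ft_force: [0.1, 0.6, -5.0]
width: 0.0264
grasp_force: 59.8
```

```bash
python3 -c "
from h import *
go(.4903,.0353,.0801,139.8); print(monitor.observe()['ft_force'])
s=imaging.grab_frame('side');uv=proj(s,[.489,.037,.06]).astype(int)
cv2.imwrite('pics/w2.png',cv2.resize(s['img'][uv[1]-60:uv[1]+50,uv[0]-75:uv[0]+75],None,fx=5,fy=5))"
```

```text
shift [ 0.0004 -0.0002  0.0039] turn -0.03 at [0.4907 0.0352 0.084 ] [1.7998e+02 3.0000e-02 1.3977e+02]
[ 0.11106518  0.55417894 -5.0005782 ]
```

View pics/w2.png

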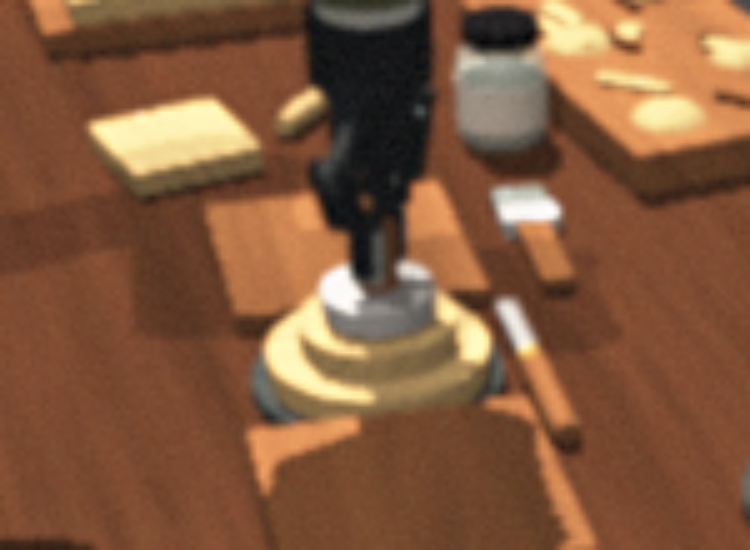

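The weight hangs just above the narrow disc, upright and centred. I lower it until contact shows in the force.

Request:
play_rows:
  motion:
    - [0.015,[0,0,0.001],0]
    - [0.015,[0,0,0.002],0]
    - [0.015,[0,0,0.003],0]
    - [0.015,[0,0,0.0035],0]
    - [0.015,[0,0,0.004],0]
    - [0.015,[0,0,0.004],0]
    - [0.015,[0,0,0.004],0]
    - [0.015,[0,0,0.004],0]

```text
time_s: 24.45
ee_pos: [0.4905, 0.0353, 0.0801]
tcp_rot: [-180.0, 0.0, 139.8]
ft_force: [-5.0, -0.0, 5.5]
width: 0.0267
grasp_force: 60.6
```

Contact. Release, then retreat straight up.

Request:
play_rows:
  motion:
    - [0.03,[0,0,-0.0005],0]
    - [0.035,[0,0,-0.0005],0]
    - [0.045,[0,0,-0.0005],0]
    - [0.06,[0,0,-0.0005],0]
    - [0.065,[0,0,-0.0005],0]
    - [0.065,[0,0,-0.0005],0]
    - [0.065,[0,0,-0.0005],0]
    - [0.065,[0,0,-0.0005],0]

```text
time_s: 25.25
ee_pos: [0.4905, 0.0353, 0.0802]
tcp_rot: [-180.0, -0.0, 139.8]
ft_force: [0.4, 0.0, 0.4]
width: 0.0651
grasp_force: 0.0
```

Request:
play_rows:
  motion:
    - [0.065,[0,0,-0.01],0]
    - [0.065,[0,0,-0.03],0]
    - [0.065,[0,0,-0.06],0]
    - [0.065,[0,0,-0.09],0]
    - [0.065,[0,-0.04,-0.1],0]
    - [0.065,[0,-0.085,-0.1],0]
    - [0.065,[0,-0.13,-0.1],0]
    - [0.065,[0,-0.17,-0.1],0]

```text
time_s: 26.05
ee_pos: [0.3795, -0.0955, 0.1809]
tcp_rot: [180.0, 0.1, 139.8]
ft_force: [1.0, -0.2, 0.0]
width: 0.065
grasp_force: 0.0
```

Request:
play_rows:
  motion:
    - [0.065,[-0.03,-0.03,0],0]
    - [0.065,[-0.06,-0.06,0],0]
    - [0.065,[-0.08,-0.08,0],0]
    - [0.065,[-0.08,-0.08,0],0]
    - [0.065,[-0.08,-0.08,0],0]
    - [0.065,[-0.08,-0.08,0],0]
    - [0.065,[-0.08,-0.08,0],0]
    - [0.065,[-0.08,-0.08,0],0]

```text
time_s: 26.85
ee_pos: [0.3903, -0.2066, 0.1804]
tcp_rot: [180.0, 0.0, 139.8]
ft_force: [-0.1, 0.6, 0.3]
width: 0.0651
grasp_force: 0.0
```

```bash
python3 -c "
from h import *
f=imaging.grab_frame('top')
(c,R),k=wood(f,(.489,.037),.07,.032);print('wide',c,R);print('plate',plate(f))
print('narrow',highdisc(f,(.489,.037),.05,.043,.2,.052))
print('base',highdisc(f,(.489,.037),.036,.062,.2,.070))
print('handle',highdisc(f,(.489,.037),.014,.095,.2,.114))
print(monitor.observe()['ee_pos'])"
```

```text
wide [0.48908145 0.03737536] 0.0705389309571526
plate (array([0.47621586, 0.04075549]), np.float64(0.06756956172743546))
narrow ((array([0.48966645, 0.03600033]), np.float64(0.04958789288848318)), np.uint64(1217))
base ((array([0.49007784, 0.03509098]), np.float64(0.03560568986439639)), np.uint64(653))
handle ((array([0.488843  , 0.03515062]), np.float64(0.013899997714483883)), np.uint64(110))
[ 0.39026098 -0.20671488  0.18031966]
```

All three are centred to about 1–2 mm, and the arm is clear.

```bash
python3 -c "
from rig import finish_job
print(finish_job())"
```

```text
the job is handed in; nothing more can be done
None
```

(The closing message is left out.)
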